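Read the seat height of a speaker riser with a drop gauge

ROBOT

A 6-joint arm with a two-finger parallel gripper is mounted at the origin on the work surface. World frame = base frame: x ahead of the robot, y to its left, z up, the work surface at z = 0. Lengths are in m, angles in rad, forces in N, time in s.
With the tool pointing down it reaches from about 0.35 to 0.95 m from the base axis. Payload 17.4 kg.
Tool frame: the origin (TCP) lies between the finger pads; the fingertips stand 8 mm ahead of it and the grasp point (between the pads) lies 11 mm behind it; z points along the fingers, y is the direction in which the jaws open and shut (so a half turn about z gives the same grasp; the last joint's range is limited). The gripper opens to 93 mm and grips with 3 to 60 N. Pads are 15 mm wide; open, the fingers measure 128 mm over their backs; the gripper's body (75 mm by 188 mm) begins 65 mm behind the grasp point.
Start: joints at [1.216, 0.116, 1.442, -0, 1.584, -0.038], TCP at [0.21, 0.641, 0.227] pointing down, gripper open.
Joint ranges: [-2.83, 2.83], [-0.83, 2.19], [0.07, 2.5], [-1.14, 4.28], [0.01, 3], [-2.97, 2.97]. Speed limits (rad/s): [1.89, 1.89, 2.22, 3.14, 3.14, 3.14].

INTERFACE

Orientations are given as a rotation vector (axis times angle).
In Python, from station import arm gives the robot as it stands.
- The arm moves only by the tool step_arm, never from a script. Its argument "targets" is a list that holds one entry, the list of rows, each a list of 5 numbers: the opening, from 0 (shut) to 1 (fully open), then the shift along the tool's x, y, z in m, then the turn about the tool's z in rad. In form: [[[jaw, dx, dy, dz, twist], ...]]. A call has 1 to 12 rows; each row is the pose to reach, as a shift and turn from the pose measured when the call began, along the tool's axes at that moment; what a row does not reach only later rows make up. A row lasts 1/12 s, in which the tool goes at most 41.7 mm and 7.16 degrees, less where a joint would pass 70% of its speed; a pose out of reach is approached as far as the arm can. A call with a gripper value outside its range is refused whole. The fingers move at their own pace and stop on an object; "force" is the grip in N (left out, the last holds). Time passes only in rows, so rows that repeat a pose let the fingers close. It gives the time, the measured TCP pose, the force and the opening at its end, in the units of the state.
- arm.observe(): the state, without advancing time (a new reading comes with each control period).
- arm.get_image(name): name is "scene" or "top" or "wrist"; returns a dict with "pixels" (384x512x3 uint8, red, green, blue), "range_z" (384x512 float32, m along the optical axis (not along the pixel's ray), 0 where there is no reading), "fx", "fy", "cx", "cy" (pixels), "rvec" (rotation vector, rad) and "tvec" (3), from world to camera coordinates, as OpenCV has them. Camera axes: x right, y down, z forward; pixel columns grow to the right and rows downward; lengths in m; the calibration is good to about 2 mm. A picture is of the moment at which its call begins.
- arm.close_job(): hands the job in, once; it reports no verdict.
Trained networks look in a picture, given as the dict that the camera call returned (one of the last four; its "shot" number tells which), for a name from the list of things; names that differ only in an ending like _2 or _b are one class to them, and where a whole thing is asked for, a point or a joint stands for the part that bears it (a point fixed in the world has none). Each returns a list of dicts, best first, with "conf" (0 to 1); they miss things now and then, are a little off and sometimes report something else, mostly with a low value. They report only what shows in the picture. A call takes as long as a camera call. They do not tell look-alikes from the thing itself.
- arm.outline_of(picture, label): "pixels" (384x512 bool, what is visible of it) and "box" ([centre column, centre row, width, height] as shares, 0 to 1, of the picture: columns of its width, rows of its height, round what is visible of it).
- arm.tip_of(picture, label): "xy" ([column, row] as shares, 0 to 1, of the picture: columns of its width, rows of its height: a listed point, or the origin of a listed thing).
The state is a dict: "time": time; "joints": joint angles; "joint_velocities": joint speeds; "joint_torque": joint torques, N m; "position": TCP position; "ee_rot": TCP orientation; "ft_force": force on the tool from outside, world axes, zero at the start; "wrist_torque": the same for the moment, N m; "opening": opening from 0.0 (shut) to 1.0 (fully open).
Only numpy, scipy, OpenCV 4.12 (cv2) and the standard library are available. Lean on these libraries where they do the work, as an engineer would, in place of code of your own. Each camera call takes 0.05 s, during which the arm holds its last target.

TASK

I need the seat height of the wooden riser with the two raised ends: slide it along the bench, without lifting it, until the middle of its low seat is under the raised foot of the standing height gauge. Then gently press the gauge's top knob down until the sprung foot rests on the seat and is pushed about halfway up into its sleeve, and leave it standing like that. Do not disturb the plain wooden block, the glass paperweight or the steel tumbler.

Things in the scene. Friction and masses are not known exactly. Their poses are not given: they have to be found in the camera images.
- gauge: Grey and steel height gauge, fixed to the bench. Origin: on the bench exactly under the foot; z up; +x points from the foot to its column (30 mm thick, 100 mm behind the foot, 185 mm tall; base plate from 70 mm behind the foot on). An arm 32 to 42 mm wide, 126 to 158 mm up, reaches over the foot. The riser starts off to one side (gauge +y or -y), the plain block to the other.
- gauge_slide (a joint): Downward travel in m (0 = top, 0.07 = lowest) of the upright steel sleeve (22 mm diameter) that runs through the arm, knob on top, foot below. Starts at 0 to 0.012. Stays where it is left (friction about 5 N); pressing it down takes about 4 N, about 7 N with the foot's spring compressed.
- gauge_foot (a joint): How far the sprung foot is pushed up into the sleeve, in m: 0 = fully out (20 mm of travel showing between foot disc and sleeve), 0.02 = fully in, 0.01 = halfway. Spring about 1 N at first, 4 N fully in.
- knob_top (a point): Centre of the flat top of the black round gauge knob, 44 mm diameter, 245 mm above the bench when gauge_slide is 0 (and lower by gauge_slide); press straight down here.
- foot_tip (a point): Centre of the underside of the gauge's foot, a steel disc of 26 mm diameter on a 12 mm rod. Height above the bench = 0.085 - gauge_slide + gauge_foot (m).
- riser: Loose light wooden riser, 64 mm (x) by 180 mm (y, long way), about 0.36 kg: a block 45 mm high with an end lip 25 mm wide standing up to 61 mm at each end, so that the low seat between them is 130 mm long. Origin: centre of its underside; z up.
- riser_seat (a point): Centre of the riser's low seat, on its upper surface, 45 mm above its underside. Same axes as the riser.
- plain_block: Loose plain light wooden block without raised ends, 64 mm (x) by 160 mm (y) by 45 mm high. Origin: centre of its underside. Bystander, leave alone.
- paperweight: Glass dome paperweight, 72 mm diameter, 46 mm high. Origin: centre of its underside. Bystander.
- tumbler: Stainless steel tumbler, 74 mm rim diameter, 115 mm high. Origin: centre of its underside. Bystander.
There are look-alikes about, which are no part of the job. There is more than one size of the gauge; the one meant has the size given above.

How it is judged:
By the outcome, as a careful person would: the job done as asked, in the order asked, and still so for the second after the job is handed in, with the robot touching nothing.
It also fails if it takes over 54 s, if anything falls off the work surface, if the arm or the gripper's body presses on something with over 40 N, if the wrist force passes 120 N, or if a joint passes its speed limit or range.

## Working session

There is one attempt and no reset: what is moved stays moved. The work goes in short steps, Python scripts to look and compute and a tool call to move; the robot and the scene stay as the last step left them, time stands still between calls to the robot, and variables do not carry over. Pictures are saved under pics/ and viewed, and the job is handed in when it is done.

Besides the shell and the picture viewer there is one more tool, called after ">>>" as name(argument=value, ...), one argument or row to a line, values as JSON. step_arm: Moves the arm, as the interface text tells. Its arguments: {"type":"object","properties":{"targets":{"type":"array","items":{"type":"array","items":{"type":"array","items":{"type":"number"}}}},"force":{"type":"number"}},"required":["targets"]}

```bash
mkdir -p pics; ls
cat > h.py <<'E'
import numpy as np,cv2
from station import arm
def save(p,name,crop=None,scale=1):
    im=p["pixels"][:,:,::-1].copy()
    if crop: im=im[crop[1]:crop[3],crop[0]:crop[2]]
    if scale!=1: im=cv2.resize(im,None,fx=scale,fy=scale,interpolation=cv2.INTER_CUBIC)
    cv2.imwrite("pics/"+name,im)
def cloud(p):
    z=p["range_z"];h,w=z.shape
    u,v=np.meshgrid(np.arange(w),np.arange(h))
    P=np.stack([(u-p["cx"])/p["fx"]*z,(v-p["cy"])/p["fy"]*z,z],-1)
    R=cv2.Rodrigues(np.array(p["rvec"],float))[0]
    W=(P-np.array(p["tvec"],float).reshape(3))@R
    W[z<=0]=np.nan
    return W
E
python3 - <<'E'
from h import *
for n in ["scene","top"]:
    p=arm.get_image(n);save(p,n+"0.png");np.savez(n+"0.npz",**{k:np.array(v) for k,v in p.items()})
    R=cv2.Rodrigues(np.array(p["rvec"],float))[0];print(n,-R.T@np.array(p["tvec"]).reshape(3))
    for l in ["gauge","riser","plain_block","paperweight","tumbler","gauge_slide"]:
        for o in arm.outline_of(p,l): print(n,l,round(o["conf"],2),(np.array(o["box"])*[512,384,512,384]).round())
    for l in ["knob_top","foot_tip","riser_seat","gauge","riser"]:
        for o in arm.tip_of(p,l): print(n,"tip",l,round(o["conf"],2),(np.array(o["xy"])*[512,384]).round(1))
s=arm.observe();print({k:np.round(v,3) for k,v in s.items()})
E
```

```text
pics
scene [1.30966601 0.33345719 0.77937099]
scene gauge 0.91 [424. 209.  71. 150.]
scene gauge 0.89 [127. 173.  37.  65.]
scene gauge 0.68 [246. 226.  63. 110.]
scene riser 0.57 [213. 207.  54.  39.]
scene plain_block 0.82 [324. 255.  57.  49.]
scene paperweight 0.59 [282. 284.  26.  27.]
scene tumbler 0.86 [184. 238.  25.  45.]
scene gauge_slide 0.92 [263. 195.  12.  49.]
scene gauge_slide 0.77 [440. 170.  35.  66.]
scene gauge_slide 0.57 [138. 160.  14.  32.]
scene gauge_slide 0.19 [324. 254.  58.  48.]
scene tip knob_top 0.91 [263.5 175.4]
scene tip knob_top 0.91 [447.3 138.5]
scene tip knob_top 0.46 [134.1 140.5]
scene tip foot_tip 0.61 [262.3 217. ]
scene tip foot_tip 0.59 [426.9 200.7]
scene tip foot_tip 0.43 [140.1 174.6]
scene tip riser_seat 0.59 [209.5 202.3]
scene tip gauge 0.86 [146.7 187.5]
scene tip gauge 0.68 [265.2 239.7]
scene tip gauge 0.6 [418. 225.]
scene tip riser 0.92 [214.5 216. ]
top [ 0.30413497 -0.08844231  1.22394683]
top gauge 0.77 [395. 174.  46.  44.]
top gauge 0.7 [237. 155.  39.  49.]
top gauge 0.67 [ 89. 230.  83.  84.]
top riser 0.62 [298. 186.  55.
[... 499 characters left out ...]
.74 [296.6 185.5]
top tip gauge 0.96 [107.9 255.4]
top tip gauge 0.87 [389.3 191.2]
top tip gauge 0.7 [179.3 175.2]
top tip gauge 0.57 [234.9 179.5]
top tip riser 0.96 [296.5 189.9]
top tip riser 0.22 [197.6 137.5]
{'time': np.float64(1.2), 'joints': array([ 1.216,  0.116,  1.442, -0.   ,  1.584, -0.038]), 'joint_velocities': array([ 0.   , -0.001,  0.001, -0.002,  0.   , -0.001]), 'joint_torque': array([ 1.0000e-03, -7.2103e+01, -6.2275e+01,  7.8000e-02,  1.8000e-02,
        0.0000e+00]), 'position': array([0.21 , 0.641, 0.227]), 'ee_rot': array([ 0.496,  3.102, -0.   ]), 'ft_force': array([-0.175, -0.542,  0.062]), 'wrist_torque': array([0.039, 0.004, 0.043]), 'opening': np.float64(1.001)}
```

View pics/scene0.png

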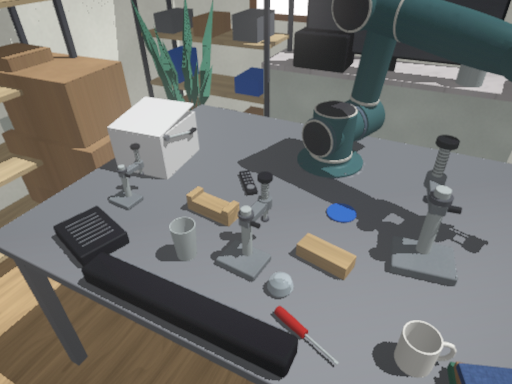

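View pics/top0.png

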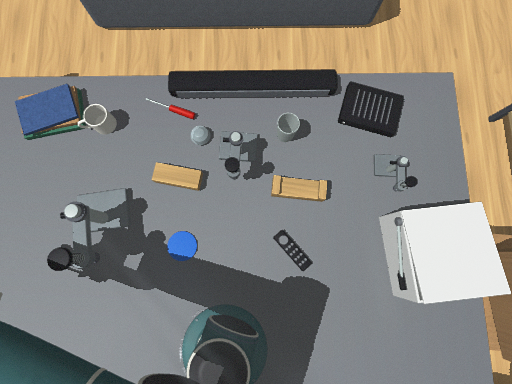

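Run:
```python
from h import *
S=dict(np.load("scene0.npz"));T=dict(np.load("top0.npz"))
A,B=cloud(S),cloud(T)
save(T,"topcrop.png",(140,100,340,230),4)
save(S,"scenecrop.png",(160,150,370,310),3.8)
for nm,C,pts in [("scene",A,[(263,175),(447,138),(134,140),(209,202),(324,250)]),("top",B,[(58,258),(234,160),(411,180),(296,186),(179,176),(200,136),(288,128)])]:
    for u,v in pts: print(nm,u,v,np.nanmedian(C[v-1:v+2,u-1:u+2].reshape(-1,3),0).round(3))
```

```text
scene 263 175 [ 0.553 -0.039  0.235]
scene 447 138 [0.29  0.387 0.321]
scene 134 140 [ 0.428 -0.649  0.149]
scene 209 202 [ 0.521 -0.261  0.044]
scene 324 250 [0.565 0.159 0.044]
top 58 258 [0.293 0.39  0.322]
top 234 160 [ 0.561 -0.043  0.237]
top 411 180 [ 0.506 -0.567  0.186]
top 296 186 [ 0.518 -0.243  0.045]
top 179 176 [0.556 0.152 0.046]
top 200 136 [0.698 0.083 0.044]
top 288 128 [ 0.738 -0.227  0.004]
```

The scene view shows three gauges, at about (424,209), (246,226) and (127,173). Their knobs stand at about 0.32, 0.237 and 0.15–0.19 m, so only the middle one (246,226; top view (237,155)) fits the 245 mm size less its travel. The riser with raised ends is at top view (298,186). The plain block is on the other side at (179,176). I'll confirm this in an enlarged crop and fit the poses.

View pics/scenecrop.png

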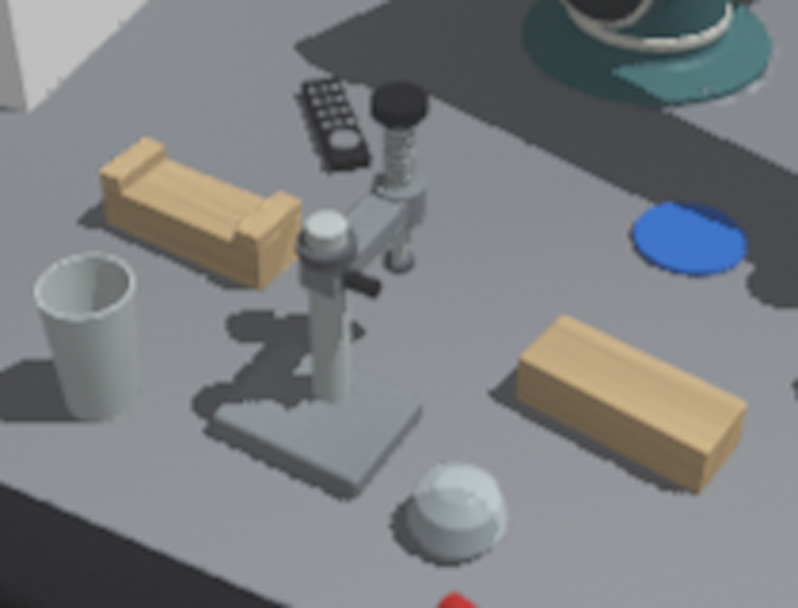

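Run:
```python
from h import *
from scipy.spatial.transform import Rotation as Ro
S=dict(np.load("scene0.npz"));T=dict(np.load("top0.npz"))
print(Ro.from_rotvec([0.496,3.102,0]).as_matrix().round(3))
for nm,p in (("scene",S),("top",T)):
    P=cloud(p).reshape(-1,3); P=P[np.isfinite(P).all(1)]
    def box(lo,hi): return P[((P>=lo)&(P<=hi)).all(1)]
    def rect(Q,t):
        if len(Q)<5: print(nm,t,len(Q));return
        r=cv2.minAreaRect((Q[:,:2]*1000).astype(np.float32)); print(nm,t,len(Q),np.round(r[0],1),np.round(r[1],1),round(r[2],1),"zmed",np.median(Q[:,2]).round(4),"zmax",Q[:,2].max().round(4))
    rect(box([.42,-.40,.035],[.62,-.12,.075]),"riser>35")
    rect(box([.42,-.40,.055],[.62,-.12,.075]),"lips")
    rect(box([.42,.05,.035],[.66,.27,.06]),"plain")
    rect(box([.5,-.1,.225],[.62,.02,.26]),"knob")
    rect(box([.5,-.1,.17],[.75,.02,.20]),"column top")
    rect(box([.5,-.1,.145],[.75,.02,.168]),"arm top")
    rect(box([.5,-.15,.006],[.75,.06,.03]),"base")
    rect(box([.5,-.1,.07],[.6,.02,.11]),"foot")
    rect(box([.64,.03,.012],[.76,.14,.06]),"pw")
    rect(box([.66,-.3,.10],[.82,-.15,.13]),"tumb")
```

```text
[[-0.95   0.312  0.   ]
 [ 0.312  0.95  -0.   ]
 [-0.     0.    -1.   ]]
scene riser>35 799 [ 514.6 -252.4] [182.4  67.3] 82.5 zmed 0.0456 zmax 0.0643
scene lips 204 [ 514.1 -252.4] [182.2  65. ] 83.1 zmed 0.0605 zmax 0.0643
scene plain 1017 [561.5 160.6] [161.2  69.2] 77.8 zmed 0.0443 zmax 0.0483
scene knob 141 [550.7 -37.7] [45.  39.1] 25.3 zmed 0.2348 zmax 0.2377
scene column top 188 [606.8 -39. ] [ 35.9 130. ] 84.1 zmed 0.1832 zmax 0.1997
scene arm top 353 [602.4 -41.5] [139.6  62.8] 6.5 zmed 0.1537 zmax 0.1679
scene base 1202 [672.7 -23.9] [178.2 104.3] 84.5 zmed 0.0212 zmax 0.0294
scene foot 65 [553.6 -36.5] [20.2 24.4] 22.4 zmed 0.0845 zmax 0.11
scene pw 507 [717.1  88.4] [64.9 62.7] 69.5 zmed 0.0354 zmax 0.0471
scene tumb 235 [ 718.  -216.1] [74.8 71.7] 71.5 zmed 0.109 zmax 0.1164
top riser>35 1055 [ 512.9 -251.8] [179.7  65.2] 83.6 zmed 0.0471 zmax 0.0689
top lips 290 [ 513.3 -251.9] [179.6  63.9] 83.4 zmed 0.0619 zmax 0.0689
top plain 893 [561.  161.5] [160.4  64.2] 78.4 zmed 0.0462 zmax 0.0529
top knob 183 [550.  -37.2] [40.5 41.7] 88.6 zmed 0.2365 zmax 0.2419
top column top 134 [604.6 -45.7] [131.6  40.3] 0.8 zmed 0.1822 zmax 0.1918
top arm top 232 [599.9 -40.4] [138.9  58.6] 7.3 zmed 0.1558 zmax 0.1679
top base 754 [624.7 -44.9] [209.  244.2] 89.2 zmed 0.0225 zmax 0.0291
top foot 1
top pw 301 [709.3  85.2] [64.5 65.1] 79.2 zmed 0.0392 zmax 0.05
top tumb 124 [ 716.1 -216.2] [70.9 71.7] 9.7 zmed 0.1126 zmax 0.1205
```

Run:
```python
from h import *
S=dict(np.load("scene0.npz"));T=dict(np.load("top0.npz"))
for nm,p in (("scene",S),("top",T)):
    P=cloud(p).reshape(-1,3); P=P[np.isfinite(P).all(1)]
    def box(lo,hi): return P[((P>=lo)&(P<=hi)).all(1)]
    for lo,hi,t in [([.62,-.1,.175],[.70,.02,.195],"coltop"),([.61,-.1,.04],[.70,.02,.12],"col"),([.60,-.14,.010],[.78,.05,.03],"base"),([.575,-.08,.13],[.62,0,.165],"armmid")]:
        Q=box(lo,hi)
        if len(Q)<5: print(nm,t,len(Q));continue
        r=cv2.minAreaRect((Q[:,:2]*1000).astype(np.float32)); print(nm,t,len(Q),np.round(r[0],1),np.round(r[1],1),round(r[2],1),"mean",Q.mean(0).round(3),Q.min(0).round(3),Q.max(0).round(3))
```

```text
scene coltop 91 [650.1 -45.8] [31.2 26.9] 27.9 mean [ 0.654 -0.044  0.183] [ 0.635 -0.061  0.175] [ 0.666 -0.031  0.186]
scene col 224 [657.7 -42.3] [17.7 29.7] 26.3 mean [ 0.659 -0.04   0.081] [ 0.643 -0.06   0.04 ] [ 0.666 -0.03   0.12 ]
scene base 1147 [670.4 -47.1] [131.  104.2] 85.3 mean [ 0.679 -0.042  0.021] [ 0.616 -0.114  0.01 ] [0.726 0.021 0.029]
scene armmid 138 [596.7 -39. ] [30.7 44.9] 85.6 mean [ 0.597 -0.034  0.15 ] [ 0.575 -0.055  0.132] [ 0.62  -0.023  0.156]
top coltop 81 [649.6 -45.3] [28.4 28. ] 0.2 mean [ 0.649 -0.045  0.185] [ 0.635 -0.059  0.176] [ 0.664 -0.031  0.192]
top col 8 [647.2 -59.6] [0.7 7.7] 77.9 mean [ 0.646 -0.059  0.074] [ 0.644 -0.06   0.041] [ 0.651 -0.058  0.099]
top base 668 [669.6 -47.2] [130.2 101.7] 85.4 mean [ 0.665 -0.053  0.023] [ 0.614 -0.115  0.011] [0.724 0.02  0.029]
top armmid 98 [599.7 -42.4] [31.3 40.7] 89.6 mean [ 0.605 -0.043  0.154] [ 0.579 -0.058  0.139] [ 0.62  -0.027  0.16 ]
```

>>> step_arm(
  targets=[
    [[1, 0, 0, -0.09, 0], [1, 0, 0, -0.18, 0], [1, 0, 0, -0.18, 0], [1, 0, 0, -0.18, 0], [1, -0.07, -0.05, -0.18, 0], [1, -0.14, -0.1, -0.18, 0], [1, -0.334, -0.249, -0.18, 0.1], [1, -0.334, -0.249, -0.18, 0.2], [1, -0.334, -0.249, -0.18, 0.3], [1, -0.334, -0.249, -0.18, 0.4], [1, -0.334, -0.249, -0.18, 0.5], [1, -0.334, -0.249, -0.18, 0.6]],
  ],
)

```text
time: 2.2
position: [0.4028, 0.3677, 0.4057]
ee_rot: [1.397, 2.814, 0.001]
ft_force: [1.3, 0.3, 0.1]
opening: 1.0
```

```bash
cat >> h.py <<'E'
from scipy.spatial.transform import Rotation as Ro
def delta(goal,yaw_deg=None):
    s=arm.observe();R=Ro.from_rotvec(s["ee_rot"]).as_matrix()
    d=R.T@(np.array(goal)-s["position"])
    y=np.degrees(np.arctan2(R[1,1],R[0,1]))
    tw=None
    if yaw_deg is not None:
        dd=(yaw_deg-y+90)%180-90; tw=-np.radians(dd)
    print("t",round(float(s["time"]),2),"pos",np.round(s["position"],4),"jawyaw",round(y,2),"delta",d.round(4),"twist",tw,"F",np.round(s["ft_force"],2),"open",round(float(s["opening"]),3),"j",np.round(s["joints"],2))
E
python3 -c "
from h import *
delta([.504,-.333,.38],-6.8)"
```

```text
t 2.2 pos [0.4028 0.3677 0.4057] jawyaw 37.2 delta [-0.6193 -0.3431  0.0255] twist 0.7679955309218496 F [1.32 0.27 0.09] open 1.0 j [ 0.69 -0.16  1.42 -0.    1.87  0.04]
```

>>> step_arm(
  targets=[
    [[1, -0.619, -0.343, 0, 0.1], [1, -0.619, -0.343, 0, 0.2], [1, -0.619, -0.343, 0, 0.3], [1, -0.619, -0.343, 0, 0.4], [1, -0.619, -0.343, 0, 0.5], [1, -0.619, -0.343, 0, 0.6], [1, -0.619, -0.343, 0, 0.7], [1, -0.619, -0.343, 0, 0.768], [1, -0.619, -0.343, 0, 0.768], [1, -0.619, -0.343, 0, 0.768], [1, -0.619, -0.343, 0, 0.768], [1, -0.619, -0.343, 0, 0.768]],
  ],
)

```text
time: 3.2
position: [0.4734, -0.1275, 0.4059]
ee_rot: [2.349, 2.085, 0.002]
ft_force: [1.3, 1.4, 1.0]
opening: 0.998
```

```bash
python3 -c "
from h import *
delta([.504,-.333,.20],-6.8)"
```

```text
t 3.2 pos [ 0.4734 -0.1275  0.4059] jawyaw -6.81 delta [-0.2005  0.0545  0.2059] twist -0.00024008308227771837 F [1.34 1.44 1.03] open 0.998 j [-0.32 -0.27  1.52  0.    1.89 -0.2 ]
```

>>> step_arm(
  targets=[
    [[1, -0.2, 0.054, 0, 0], [1, -0.2, 0.054, 0, 0], [1, -0.2, 0.054, 0, 0], [1, -0.2, 0.054, 0, 0], [1, -0.2, 0.054, 0, 0], [1, -0.2, 0.054, 0.206, 0], [1, -0.2, 0.054, 0.206, 0], [1, -0.2, 0.054, 0.206, 0], [1, -0.2, 0.054, 0.206, 0], [1, -0.2, 0.054, 0.206, 0], [1, -0.2, 0.054, 0.206, 0], [1, -0.2, 0.054, 0.206, 0]],
  ],
)

```text
time: 4.2
position: [0.5031, -0.3321, 0.1994]
ee_rot: [-2.348, -2.084, -0.001]
ft_force: [0.4, 0.5, 1.1]
opening: 1.0
```

```bash
python3 -c "
from h import *
for n in ['scene','wrist']:
    p=arm.get_image(n);save(p,n+'1.png')
P=cloud(p).reshape(-1,3);P=P[np.isfinite(P).all(1)]
for lo,hi,t in [([.42,-.40,.035],[.62,-.12,.075],'riser'),([.42,-.40,.055],[.62,-.12,.075],'lips')]:
    Q=P[((P>=lo)&(P<=hi)).all(1)]
    if len(Q)>5: print(t,len(Q),cv2.minAreaRect((Q[:,:2]*1000).astype(np.float32)))
delta([.504,-.333,.024],-6.8)"
```

```text
riser 10629 ((513.9772338867188, -252.09591674804688), (179.69668579101562, 64.17154693603516), 83.34017944335938)
lips 3207 ((514.1204223632812, -252.10630798339844), (179.69577026367188, 63.61978530883789), 83.35816192626953)
t 4.3 pos [ 0.5043 -0.3329  0.2032] jawyaw -6.81 delta [ 1.000e-04 -1.000e-03  1.792e-01] twist -0.0002079696525778441 F [1.1  0.16 2.27] open 1.003 j [-0.63 -0.03  1.63  0.    1.54 -0.51]
```

View pics/scene1.png

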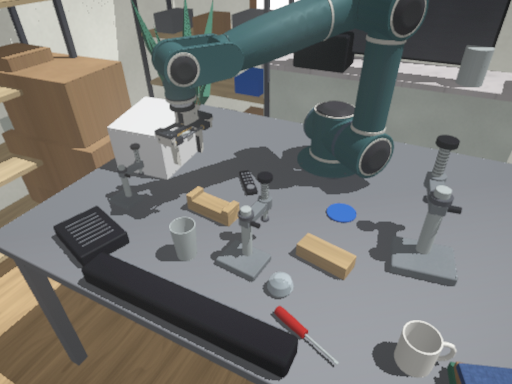

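View pics/wrist1.png

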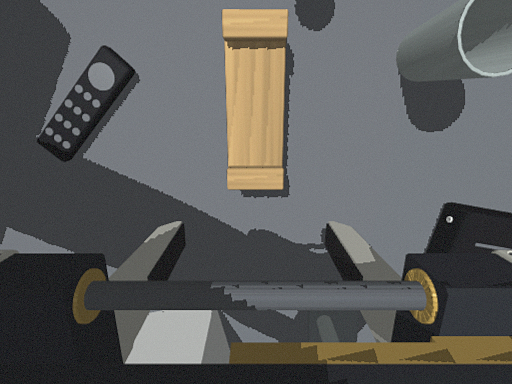

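Scene view: the gripper hangs over the outer riser end at about (190,150). Wrist view: the riser lies clean between the fingers, with lips at (255,24) and (255,178). Now I'll descend and check where the wrist camera sits.

>>> step_arm(
  targets=[
    [[1, 0, -0.001, 0.04, 0], [1, 0, -0.001, 0.08, 0], [1, 0, -0.001, 0.12, 0], [1, 0, -0.001, 0.15, 0], [1, 0, -0.001, 0.165, 0], [1, 0, -0.001, 0.178, 0], [1, 0, -0.001, 0.178, 0], [1, 0, -0.001, 0.178, 0]],
  ],
)

```text
time: 4.97
position: [0.505, -0.3338, 0.0272]
ee_rot: [2.345, 2.082, 0.004]
ft_force: [0.1, 0.5, 0.2]
opening: 0.999
```

```bash
python3 -c "
from h import *
p=arm.get_image('wrist');save(p,'wrist2.png')
R=cv2.Rodrigues(np.array(p['rvec'],float))[0];print('cam',-R.T@np.array(p['tvec']).reshape(3))
delta([.504,-.333,.024],-6.65)
p=arm.get_image('scene');save(p,'scene2.png',(100,30,320,230),3.5)
"
```

```text
cam [ 0.51393887 -0.25565583  0.18487095]
t 5.02 pos [ 0.5052 -0.3339  0.0276] jawyaw -6.81 delta [ 0.0008 -0.0013  0.0036] twist -0.0028120565577083355 F [-0.57 -0.85  0.7 ] open 1.001 j [-0.63  0.09  1.81  0.    1.24 -0.51]
```

View pics/scene2.png

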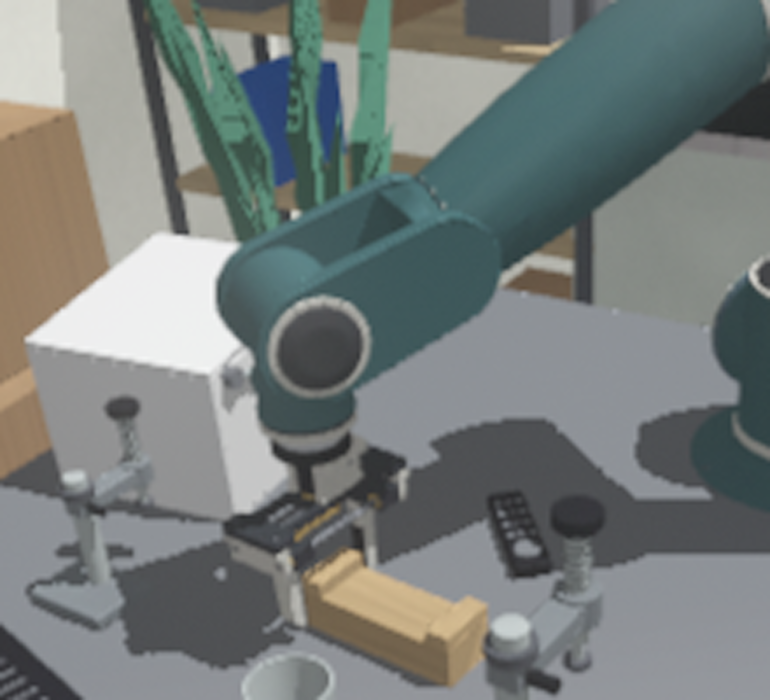

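```bash
python3 -c "
from h import *
p=arm.get_image('scene')
P=cloud(p).reshape(-1,3);P=P[np.isfinite(P).all(1)]
s=arm.observe();t=np.array(s['position']);a=s['joints'][0]
D=P-t; 
rad=D[:,0]*np.cos(a)+D[:,1]*np.sin(a); tan=-D[:,0]*np.sin(a)+D[:,1]*np.cos(a)
ok=(abs(rad)<.12)&(abs(tan)<.12)
for z in np.arange(.06,.45,.02):
    m=ok&(abs(P[:,2]-z)<.01)
    if m.sum()>2: print(round(z,2),m.sum(),'rad',np.percentile(rad[m],[1,99]).round(3),'tan',np.percentile(tan[m],[1,99]).round(3))
"
```

```text
0.06 185 rad [-0.093  0.057] tan [-0.032  0.117]
0.08 52 rad [-0.059  0.059] tan [-0.033  0.038]
0.1 46 rad [-0.091  0.09 ] tan [-0.036  0.07 ]
0.12 269 rad [-0.088  0.09 ] tan [-0.022  0.071]
0.14 477 rad [-0.092  0.095] tan [-0.048  0.072]
0.16 112 rad [-0.044  0.024] tan [-0.011  0.027]
0.18 60 rad [-0.048  0.023] tan [-0.007  0.036]
0.2 148 rad [-0.049  0.036] tan [-0.007  0.038]
0.22 92 rad [-0.04   0.044] tan [-0.009  0.044]
0.24 165 rad [-0.041  0.043] tan [-0.001  0.045]
0.26 83 rad [-0.029  0.045] tan [-0.002  0.044]
0.28 140 rad [-0.052  0.044] tan [-0.023  0.072]
0.3 275 rad [-0.108  0.047] tan [-0.051  0.078]
0.32 397 rad [-0.116  0.051] tan [-0.055  0.079]
0.34 493 rad [-0.117  0.049] tan [-0.063  0.079]
0.36 795 rad [-0.116  0.04 ] tan [-0.062  0.073]
0.38 599 rad [-0.116  0.016] tan [-0.069  0.069]
0.4 346 rad [-0.119 -0.044] tan [-0.068  0.07 ]
0.42 46 rad [-0.12  -0.107] tan [-0.065  0.066]
```

>>> step_arm(
  targets=[
    [[0.62, 0, 0, 0, 0], [0.62, 0, 0, 0, 0], [0.62, 0, 0, 0, 0], [0.62, 0, 0, 0, 0], [0.62, 0, 0, 0, 0], [0.62, 0, 0, 0, 0]],
  ],
  force=15,
)

```text
time: 5.62
position: [0.5049, -0.3338, 0.0275]
ee_rot: [2.344, 2.081, 0.004]
ft_force: [0.1, -0.1, 1.4]
opening: 0.688
```

```bash
python3 -c "
from h import *
p=arm.get_image('wrist');save(p,'wrist3.png')
P=cloud(p).reshape(-1,3);P=P[np.isfinite(P).all(1)]
for lo,hi,t in [([.42,-.40,.035],[.62,-.12,.075],'riser'),([.42,-.22,.055],[.62,-.12,.075],'inner lip')]:
    Q=P[((P>=lo)&(P<=hi)).all(1)]
    if len(Q)>5: print(t,len(Q),cv2.minAreaRect((Q[:,:2]*1000).astype(np.float32)))
delta([.5438,-.1195,.0275],-4.7)
"
```

```text
riser 37731 ((511.9958190917969, -275.2769775390625), (133.77127075195312, 97.2602767944336), 83.45978546142578)
t 5.67 pos [ 0.5049 -0.3338  0.0275] jawyaw -6.8 delta [ 0.2174  0.0132 -0.0005] twist -0.03664789051253914 F [-1.16  1.01  2.7 ] open 0.687 j [-0.63  0.09  1.81  0.    1.24 -0.51]
```

View pics/wrist3.png

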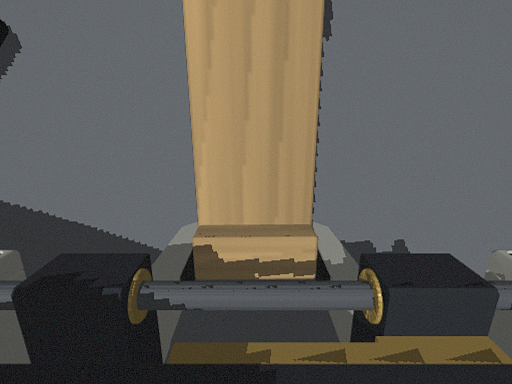

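The wrist view shows the near lip held between the pads at about (255,250); an opening of 0.688 is 64 mm. Now I'll slide it most of the way.

>>> step_arm(
  targets=[
    [[0.62, 0.008, 0, 0, 0], [0.62, 0.022, 0.001, 0, 0], [0.62, 0.038, 0.002, 0, -0.003], [0.62, 0.054, 0.003, 0, -0.006], [0.62, 0.07, 0.004, 0, -0.01], [0.62, 0.086, 0.005, 0, -0.014], [0.62, 0.102, 0.006, 0, -0.018], [0.62, 0.118, 0.007, 0, -0.022], [0.62, 0.134, 0.008, 0, -0.026], [0.62, 0.15, 0.009, 0, -0.03], [0.62, 0.16, 0.01, 0, -0.034], [0.62, 0.17, 0.01, 0, -0.037]],
  ],
)

```text
time: 6.67
position: [0.5353, -0.1651, 0.0275]
ee_rot: [2.303, 2.125, 0.003]
ft_force: [-1.4, -6.6, 5.0]
opening: 0.697
```

```bash
python3 -c "
from h import *
p=arm.get_image('scene');save(p,'scene3.png',(140,70,340,230),3.8)
P=cloud(p).reshape(-1,3);P=P[np.isfinite(P).all(1)]
for lo,hi,t in [([.45,-.30,.035],[.605,.06,.066],'riser'),([.5,-.1,.225],[.57,.02,.26],'knob')]:
    Q=P[((P>=lo)&(P<=hi)).all(1)]
    if len(Q)>5: print(t,len(Q),cv2.minAreaRect((Q[:,:2]*1000).astype(np.float32)))
delta([.5438,-.1195,.0275],-4.7)
"
```

```text
riser 654 ((541.9744262695312, -84.03707122802734), (182.58450317382812, 95.34048461914062), 86.11708068847656)
knob 125 ((549.9373779296875, -36.94966125488281), (39.43236541748047, 41.52680206298828), 1.314571738243103)
t 6.72 pos [ 0.5355 -0.1639  0.0275] jawyaw -4.59 delta [ 0.0449  0.0048 -0.0001] twist 0.0019539605330526873 F [-0.06  3.94  5.83] open 0.688 j [-0.34 -0.01  1.91 -0.    1.24 -0.26]
```

View pics/scene3.png

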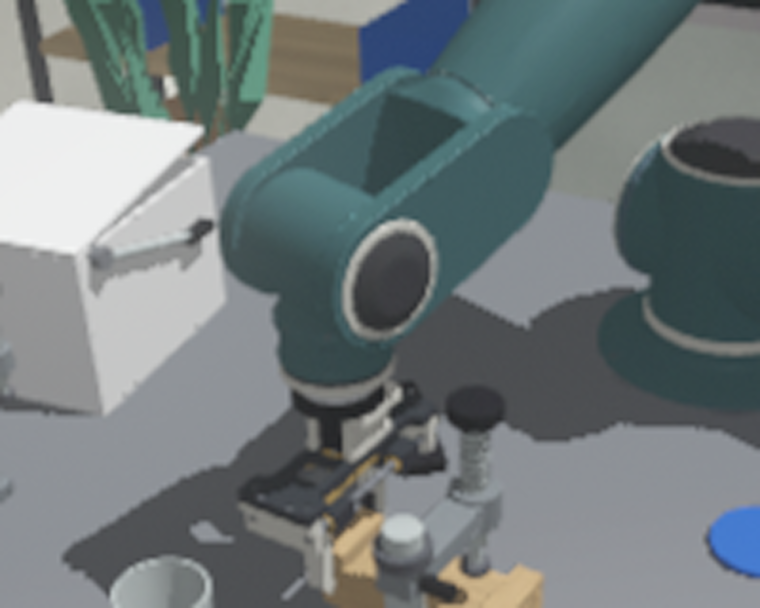

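The riser's near end now passes under the foot at crop (480,565), and everything is clear. I'll finish the slide.

>>> step_arm(
  targets=[
    [[0.62, 0.008, 0.001, 0, 0], [0.62, 0.018, 0.002, 0, 0], [0.62, 0.028, 0.003, 0, 0], [0.62, 0.037, 0.004, 0, 0], [0.62, 0.043, 0.005, 0, 0], [0.62, 0.045, 0.005, 0, 0], [0.62, 0.045, 0.005, 0, 0], [0.62, 0.045, 0.005, 0, 0]],
  ],
)

```text
time: 7.38
position: [0.5442, -0.1185, 0.0275]
ee_rot: [2.304, 2.127, 0.006]
ft_force: [0.6, 4.5, 5.8]
opening: 0.688
```

```bash
python3 -c "
from h import *
p=arm.get_image('scene');save(p,'scene4.png',(180,120,340,260),4)
P=cloud(p).reshape(-1,3);P=P[np.isfinite(P).all(1)]
for lo,hi,t in [([.45,-.12,.035],[.600,.09,.066],'riser'),([.45,0.01,.05],[.600,.09,.066],'far lip'),([.5,-.1,.225],[.57,.02,.26],'knob')]:
    Q=P[((P>=lo)&(P<=hi)).all(1)]
    if len(Q)>5: print(t,len(Q),cv2.minAreaRect((Q[:,:2]*1000).astype(np.float32)))
delta([.5438,-.1195,.0275],-4.7)
"
```

```text
riser 736 ((552.9971313476562, -14.497146606445312), (76.7705307006836, 210.06800842285156), 1.5749160051345825)
far lip 157 ((556.5089721679688, 40.54914093017578), (25.100751876831055, 64.28044128417969), 84.52547454833984)
knob 224 ((550.992919921875, -51.0513916015625), (70.23741149902344, 44.06828308105469), 84.63392639160156)
t 7.43 pos [ 0.5443 -0.1186  0.0275] jawyaw -4.6 delta [-0.001  -0.0004  0.    ] twist 0.0017563476085735443 F [0.08 5.23 5.38] open 0.688 j [-0.26 -0.02  1.91  0.    1.24 -0.18]
```

View pics/scene4.png

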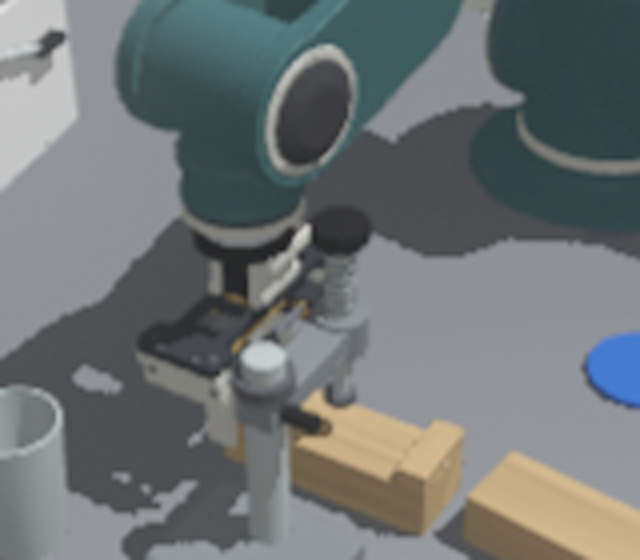

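Far lip centre is at (0.5565, 0.0405), which puts the seat centre at about (0.550, -0.037), within 1 mm of the knob axis. I'll release and back off.

>>> step_arm(
  targets=[
    [[0.8, 0, 0, 0, 0], [0.8, 0, 0, 0, 0], [0.8, 0, 0, 0, 0], [0.8, 0, 0, -0.02, 0], [0.8, 0, 0, -0.055, 0], [0.8, -0.03, 0, -0.07, 0], [0.8, -0.07, 0, -0.08, 0], [0.8, -0.11, 0, -0.1, 0], [0.5, -0.12, 0, -0.14, 0], [0.2, -0.12, 0, -0.18, 0], [0, -0.12, 0, -0.22, 0], [0, -0.12, 0, -0.26, 0]],
  ],
)

```text
time: 8.43
position: [0.5322, -0.2381, 0.2893]
ee_rot: [2.306, 2.126, 0.007]
ft_force: [0.4, -0.6, -0.3]
opening: 0.563
```

```bash
python3 -c "
from h import *
for n in ['scene','top']:
  p=arm.get_image(n);save(p,n+'5.png')
  P=cloud(p).reshape(-1,3);P=P[np.isfinite(P).all(1)]
  for lo,hi,t in [([.45,-.15,.038],[.600,.065,.066],'riser'),([.45,0.01,.053],[.600,.07,.066],'far lip'),([.45,-0.14,.053],[.600,-.09,.066],'near lip'),([.5,-.1,.215],[.60,.02,.26],'knob'),([.42,.075,.035],[.66,.27,.06],'plain')]:
    Q=P[((P>=lo)&(P<=hi)).all(1)]
    if len(Q)>5: print(n,t,len(Q),cv2.minAreaRect((Q[:,:2]*1000).astype(np.float32)),np.median(Q[:,2]))
delta([.5505,-.0375,.30],-4.7)
"
```

```text
scene riser 650 ((550.9255981445312, -36.646385192871094), (181.54202270507812, 68.09149169921875), 86.05094146728516) 0.04515257251799797
scene far lip 148 ((555.4161376953125, 40.482093811035156), (26.787734985351562, 66.36628723144531), 84.77127075195312) 0.06017152038686113
scene near lip 13 ((572.9606323242188, -123.24626922607422), (19.225942611694336, 8.158197402954102), 38.154747009277344) 0.05962862090575013
scene knob 156 ((553.4484252929688, -36.48963165283203), (41.684295654296875, 39.641197204589844), 50.31215286254883) 0.23458829820752772
scene plain 1028 ((562.1190795898438, 161.17076110839844), (160.52728271484375, 68.9502182006836), 78.05419921875) 0.04424960975629778
top riser 883 ((549.5772705078125, -36.39167022705078), (179.94200134277344, 64.9517593383789), 85.58233642578125) 0.04762637662624728
top far lip 135 ((554.9681396484375, 33.348228454589844), (38.942626953125, 63.27461624145508), 84.43017578125) 0.06187214784949308
top near lip 131 ((543.5895385742188, -113.43294525146484), (23.498384475708008, 62.33688735961914), 89.0864028930664) 0.06218926356387954
top knob 185 ((549.7913818359375, -37.20751953125), (40.67182540893555, 41.19136428833008), 85.82710266113281) 0.23680182471398156
top plain 891 ((560.9021606445312, 161.8087158203125), (161.69923400878906, 64.30755615234375), 78.5338363647461) 0.046214602250470534
t 8.53 pos [ 0.5337 -0.2385  0.2947] jawyaw -4.62 delta [ 0.2017  0.0006 -0.0061] twist 0.0013596052745512388 F [ 0.14 -0.21 -0.12] open 0.477 j [-0.46 -0.1   1.55  0.    1.68 -0.38]
```

View pics/scene5.png

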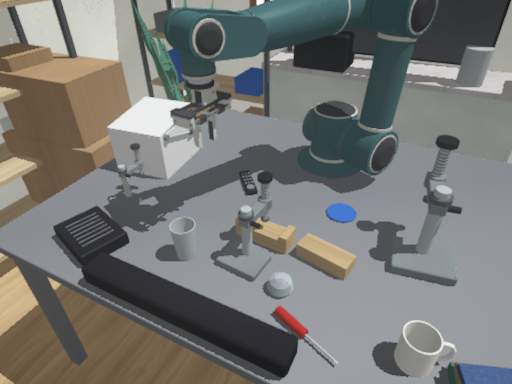

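The riser seat is centred on the knob axis within about 1 mm (top view: riser 549.6/-36.4, knob 549.8/-37.2 mm). The plain block is unmoved. Now I'll move the shut fingers over the knob.

>>> step_arm(
  targets=[
    [[0, 0.02, 0, -0.006, 0], [0, 0.05, 0, -0.006, 0], [0, 0.09, 0, -0.006, 0], [0, 0.13, 0, -0.006, 0], [0, 0.165, 0, -0.006, 0], [0, 0.19, 0, -0.006, 0], [0, 0.202, 0, -0.006, 0], [0, 0.202, 0, 0, 0], [0, 0.202, 0, 0.015, 0], [0, 0.202, 0, 0.03, 0], [0, 0.202, 0, 0.04, 0], [0, 0.202, 0, 0.04, 0]],
  ],
)

```text
time: 9.53
position: [0.5498, -0.0383, 0.25]
ee_rot: [2.303, 2.121, 0.007]
ft_force: [-0.6, 0.3, -0.4]
opening: 0.004
```

```bash
python3 -c "
from h import *
p=arm.get_image('scene');save(p,'scene6.png',(180,110,340,250),4)
delta([.5502,-.0373,.203],-4.7)
"
```

```text
t 9.58 pos [ 0.5501 -0.0382  0.2519] jawyaw -4.69 delta [ 0.0011 -0.0006  0.0489] twist 0.00010189227774963601 F [0.09 0.1  0.33] open 0.009 j [-0.11 -0.17  1.68 -0.    1.62 -0.03]
```

View pics/scene6.png

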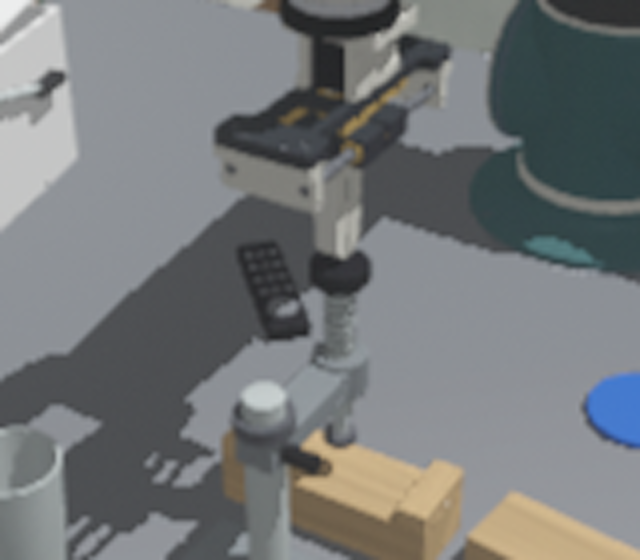

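The shut fingers stand centred just above the knob at crop (340,262). I'll press slowly.

>>> step_arm(
  targets=[
    [[0, 0, 0, 0.004, 0], [0, 0, 0, 0.006, 0], [0, 0, 0, 0.008, 0], [0, 0, 0, 0.01, 0], [0, 0, 0, 0.012, 0], [0, 0, 0, 0.014, 0], [0, 0, 0, 0.016, 0], [0, 0, 0, 0.018, 0], [0, 0, 0, 0.02, 0], [0, 0, 0, 0.022, 0], [0, 0, 0, 0.024, 0], [0, 0, 0, 0.026, 0]],
  ],
)

```text
time: 10.58
position: [0.5504, -0.0384, 0.2257]
ee_rot: [2.302, 2.12, 0.009]
ft_force: [-2.0, -2.3, 4.1]
opening: 0.007
```

```bash
python3 -c "
from h import *
delta([.5502,-.0373,.203],-4.7)
"
```

```text
t 10.58 pos [ 0.5504 -0.0384  0.2257] jawyaw -4.7 delta [ 0.0012 -0.0006  0.0226] twist 5.53282594131842e-05 F [-1.99 -2.26  4.11] open 0.007 j [-0.11 -0.16  1.72 -0.    1.57 -0.03]
```

Force is 4 N, as expected for free sliding. I'll continue.

>>> step_arm(
  targets=[
    [[0, 0, 0, 0.002, 0], [0, 0, 0, 0.004, 0], [0, 0, 0, 0.006, 0], [0, 0, 0, 0.008, 0], [0, 0, 0, 0.01, 0], [0, 0, 0, 0.012, 0], [0, 0, 0, 0.014, 0], [0, 0, 0, 0.016, 0], [0, 0, 0, 0.017, 0], [0, 0, 0, 0.018, 0], [0, 0, 0, 0.018, 0]],
  ],
)

```text
time: 11.5
position: [0.5506, -0.0384, 0.2074]
ee_rot: [2.302, 2.121, 0.009]
ft_force: [-1.9, -0.8, 2.3]
opening: 0.005
```

```bash
python3 -c "
from h import *
p=arm.get_image('scene');save(p,'scene7.png',(200,130,320,250),5)
P=cloud(p).reshape(-1,3);P=P[np.isfinite(P).all(1)]
Q=P[((P>[.515,-.08,.17])&(P<[.585,.0,.215])).all(1)];print(len(Q),np.percentile(Q[:,2],[50,90,97]))
delta([.5502,-.0373,.203],-4.7)
"
```

```text
166 [0.19750767 0.20970158 0.21373052]
t 11.55 pos [ 0.5506 -0.0383  0.2074] jawyaw -4.69 delta [ 0.001  -0.0005  0.0044] twist 0.00018100125885876496 F [-2.14 -1.08  1.69] open 0.004 j [-0.11 -0.16  1.74 -0.    1.54 -0.03]
```

View pics/scene7.png

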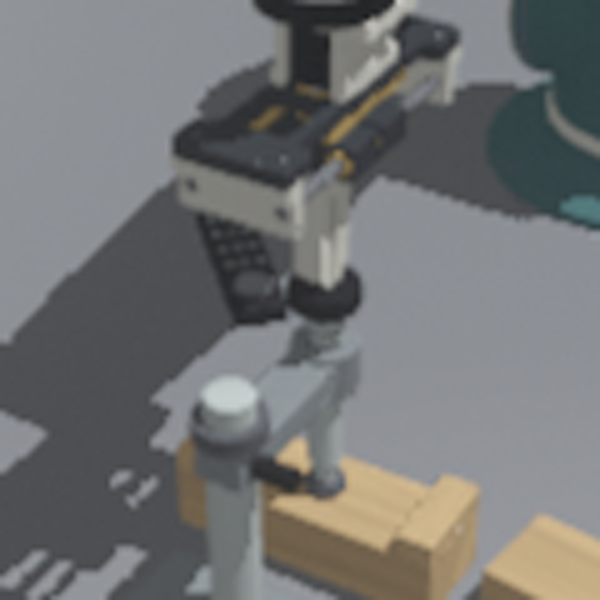

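>>> step_arm(
  targets=[
    [[0, 0, 0, 0.001, 0], [0, 0, 0, 0.002, 0], [0, 0, 0, 0.003, 0], [0, 0, 0, 0.004, 0], [0, 0, 0, 0.0045, 0], [0, 0, 0, 0.0045, 0]],
  ],
)

```text
time: 12.05
position: [0.5506, -0.0383, 0.2029]
ee_rot: [2.302, 2.121, 0.009]
ft_force: [-3.0, -0.8, 4.5]
opening: 0.002
```

```bash
python3 -c "
from h import *
delta([.5502,-.0373,.203],-4.7)
"
```

```text
t 12.05 pos [ 0.5506 -0.0383  0.2029] jawyaw -4.69 delta [ 0.001  -0.0005 -0.0001] twist 0.00017866591665158463 F [-3.03 -0.8   4.47] open 0.002 j [-0.11 -0.15  1.75 -0.    1.54 -0.03]
```

Now I'll lift off, back away, and measure with the cameras.

>>> step_arm(
  targets=[
    [[0, 0, 0, -0.01, 0], [0, 0, 0, -0.03, 0], [0, 0, 0, -0.06, 0], [0, 0, 0, -0.09, 0], [0, -0.03, 0, -0.1, 0], [0, -0.07, 0, -0.1, 0], [0, -0.11, 0, -0.1, 0], [0, -0.15, 0, -0.1, 0], [0, -0.15, 0, -0.1, 0], [0, -0.15, 0, -0.1, 0]],
  ],
)

```text
time: 12.88
position: [0.5369, -0.1889, 0.3036]
ee_rot: [2.305, 2.117, 0.009]
ft_force: [0.9, 1.4, -0.8]
opening: 0.006
```

```bash
python3 -c "
from h import *
for n in ['scene','top','wrist']:
  p=arm.get_image(n);save(p,n+'8.png')
  if n=='scene': save(p,'scene8c.png',(220,150,320,250),6)
  P=cloud(p).reshape(-1,3);P=P[np.isfinite(P).all(1)]
  for lo,hi,t in [([.45,-.15,.038],[.600,.065,.066],'riser'),([.53,-.06,.188],[.57,-.017,.22],'knob'),([.42,.075,.035],[.66,.27,.06],'plain'),([.52,-.07,.05],[.585,-.01,.12],'rod'),([.66,-.3,.10],[.82,-.15,.13],'tumb'),([.64,.03,.012],[.76,.14,.06],'pw')]:
    Q=P[((P>=lo)&(P<=hi)).all(1)]
    if len(Q)>5: r=cv2.minAreaRect((Q[:,:2]*1000).astype(np.float32));print(n,t,len(Q),np.round(r[0],1),np.round(r[1],1),round(r[2],1),'z',np.percentile(Q[:,2],[5,50,95]).round(4))
delta([.5502,-.0373,.203],-4.7)
"
```

```text
scene riser 636 [550.3 -36.3] [180.3  67. ] 85.5 z [0.0411 0.0457 0.0616]
scene knob 112 [549.9 -36.9] [40.6 38.6] 84.6 z [0.1906 0.1941 0.196 ]
scene plain 1026 [562.7 160.9] [160.4  68.4] 79.5 z [0.0385 0.0443 0.0465]
scene rod 118 [552.7 -35.2] [21.5 21.5] 26.4 z [0.0509 0.0788 0.1104]
scene tumb 231 [ 718.7 -215.2] [74.4 70.8] 31.9 z [0.1018 0.1093 0.1156]
scene pw 503 [717.1  88.4] [65.5 61. ] 67.6 z [0.0144 0.0355 0.0447]
top riser 515 [549.5 -35.8] [178.2  64.2] 85.7 z [0.0428 0.0478 0.0638]
top knob 162 [549.5 -36.8] [38.9 38.7] 0.5 z [0.192  0.1955 0.1989]
top plain 894 [561.2 161.8] [160.8  65.2] 78.9 z [0.0418 0.0461 0.05  ]
top rod 22 [543.2 -40.5] [31.7 60.7] 37.7 z [0.0501 0.0537 0.0671]
top pw 302 [709.3  85.6] [64.5 64.5] 77.9 z [0.0181 0.0383 0.0475]
wrist riser 3144 [549.5 -48.2] [154.2  64.2] 85.6 z [0.0433 0.045  0.0614]
wrist knob 2045 [549.9 -39.1] [37.9 40.1] 85.4 z [0.1925 0.1942 0.1956]
wrist rod 39 [548.4 -46. ] [ 5.1 19.4] 78.3 z [0.0505 0.0523 0.0539]
wrist tumb 955 [ 717.5 -214.9] [72.4 73.2] 39.1 z [0.1012 0.1113 0.1154]
t 13.03 pos [ 0.5374 -0.1864  0.3038] jawyaw -4.64 delta [ 0.15   -0.0006  0.1002] twist 0.001022117726212727 F [-0.58 -0.11  0.48] open 0.006 j [-0.38 -0.13  1.57  0.    1.7  -0.3 ]
```

View pics/scene8c.png

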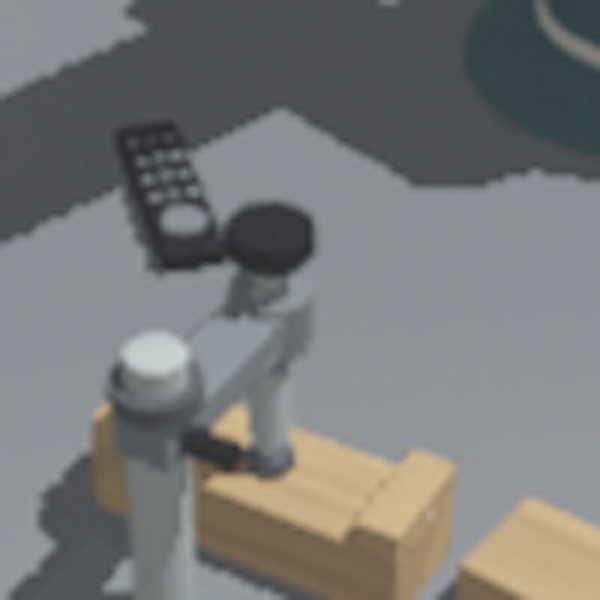

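View pics/wrist8.png

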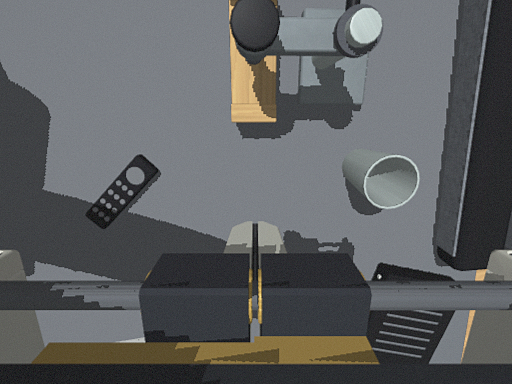

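The knob top reads 0.194–0.1955 m in three cameras. That puts the slide at about 0.050 and the foot at about 0.010, halfway. The enlarged view shows the foot disc on the seat at (270,458). The bystanders are where they were and the arm is clear.

```bash
python3 -c "
from station import arm
print(arm.close_job())"
```

```text
the job is handed in; nothing more can be done
None
```

I slid the riser along the bench until the middle of its seat was under the foot of the middle gauge. I then pressed the gauge's knob down, and it is standing with the foot about halfway into its sleeve. The job was handed in at about 13 s, with the arm backed well clear.

- **Slide:** I held the riser by its outer lip and never raised it. Its centre now measures (0.550, -0.036) m and the knob axis (0.550, -0.037) m, so they agree to about 1 mm.
- **Press:** I pressed with the fingers shut, and the force read about 2–5 N. Three cameras then put the knob top at 0.194–0.1955 m. That works out to the gauge down about 50 mm and the foot pushed in about 10 mm. I calculated the foot figure from the knob height, so it carries the cameras' roughly 2 mm uncertainty.
- **Bystanders:** The plain block and paperweight measured the same before and after in the cameras that saw both times, to within 1–2 mm. The tumbler matched in the scene and wrist views; the final top view gave no reading for it.
- **Checks that failed or disagreed:** Two partial measurements were useless because the gripper or gauge was in the way: a mid-slide riser fit and some lip fits. I used the clear views instead.

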